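# Bench test of a classroom robot car

### The arm

A 7-joint arm with a two-finger parallel gripper is mounted at the origin on the work surface. World frame = base frame: x ahead of the robot, y to its left, z up, the work surface at z = 0. Lengths are in m, angles in rad, forces in N, time in s.
With the tool pointing down it reaches from about 0.425 to 1.025 m from the base axis. Payload 9.4 kg.
Tool frame: the origin (TCP) lies between the finger pads; the fingertips stand 19 mm ahead of it and the grasp point (between the pads) is the TCP; z points along the fingers, y is the line along which they close (so a half turn about z gives the same grasp; the last joint's range is limited). The gripper opens to 93 mm and grips with 3 to 60 N. Pads are 15 mm wide; open, the fingers measure 128 mm over their backs; the gripper's body (75 mm by 188 mm) begins 65 mm behind the grasp point.
Start: joints at [-1.318, 0.599, -0.003, 1.599, 0.002, 0.943, -0.08], TCP at [0.235, 0.686, 0.238] pointing down, gripper open.
Joint ranges: [-2.57, 2.57], [-0.35, 1.97], [-1.29, 1.29], [0.11, 2.56], [-1.05, 4.19], [0.11, 1.86], [-2.63, 2.63]. Speed limits (rad/s): [2.22, 2.22, 3.01, 3.01, 3.14, 3.14, 3.14].

### API

Orientations are given as a 3x3 rotation matrix whose columns are the frame's x, y, z axes.
In Python, from rig import env gives the robot as it stands.
- The arm moves only by the tool move_arm, never from a script. Its argument "increments" is text: rows parted by semicolons, each of 7 numbers parted by spaces: the shift along the world's x, y, z in units of 25 mm (1.0 is 25 mm), then the turn, a rotation vector about the world's x, y, z in units of 6 degrees (1.0 is 6 degrees), then the finger opening in mm, from 0 to 93. A call has 1 to 10 rows; each row is the pose to reach, as a shift and turn from the pose commanded when the call began; what a row does not reach only later rows make up. A row lasts 1/10 s, in which the tool goes at most 50 mm and 8.59 degrees, less where a joint would pass 70% of its speed; a pose out of reach is approached as far as the arm can. A call with a gripper value outside its range is refused whole. The fingers move at their own pace and stop on an object; "squeeze" is the grip in N (left out, the last holds). Time passes only in rows, so rows that repeat a pose let the fingers close. It gives the time, the measured TCP pose, the force, the opening and the grip force at its end, in the units of the state.
- env.read_state(): the state, without advancing time (a new reading comes with each control period).
- env.grab_frame(name): name is "scene" or "top" or "wrist"; returns (picture, depth): 400x640x3 uint8, red, green, blue; 400x640 float32, m along the optical axis (not along the pixel's ray), 0 where there is no reading.
- env.calibration(name): a dict with "fx", "fy", "cx", "cy" (pixels), "origin" and "attitude" of the camera in the world; the wrist camera has in their place "mount" (4x4, takes a point from camera to tool coordinates, whose origin is the TCP and whose axes are the flange's). Camera axes: x right, y down, z forward; pixel columns grow to the right and rows downward; lengths in m; the calibration is good to about 2 mm. A picture is of the moment at which its call begins: read the wrist's pose just before it. calibration takes no time and is no camera call.
- env.close_job(): hands the job in; it is judged then, once.
Trained networks look in the newest picture that a camera, given by its name, has taken for a name from the list of things; names that differ only in an ending like _2 or _b are one class to them, and where a whole thing is asked for, a point or a joint stands for the part that bears it (a point fixed in the world has none). Each returns a list of dicts, best first, with "p" (0 to 1); they miss things now and then, are a little off and sometimes report something else, mostly with a low value. They report only what shows in the picture. A call takes as long as a camera call.
- env.regions_of(camera, target): "mask" (400x640 bool, what is visible of it) and "pixel" ([column, row] in pixels, amid what is visible of it).
- env.landmark_of(camera, target): "pixel" ([column, row] in pixels: a listed point, or the origin of a listed thing).
The state is a dict: "time_s": time; "joints": joint angles; "joint_velocities": joint speeds; "joint_torque": joint torques, N m; "tcp_pos": TCP position; "ee_rot": TCP orientation; "force": force on the tool from outside, world axes, zero at the start; "torque": the same for the moment, N m; "gripper_width": finger opening in m; "grasp_force": force on a finger pad.
Only numpy, scipy, OpenCV 4.12 (cv2) and the standard library are available. Lean on these libraries where they do the work, as an engineer would, in place of code of your own. Each camera call takes 0.05 s, during which the arm holds its last target. There are 200 camera calls.

### The job

Test the classroom robot car with closed fingertips: press the green button on the white controller board gently all the way down and let it spring back, then push the yellow bumper pad on the front of the red car in far enough to trip its switch (more than half its travel) and let it spring out again. Push gently enough that the car stays where it stands; do not press the other buttons or the blue bumper pad, do not lift anything, leave the loose parts and the drink cup alone, and withdraw clear of everything.

Things in the scene. Friction and masses are not known exactly. Their poses are not given: they have to be found in the camera images.
- button_green (a joint): Green push button, one of four (green, red, yellow, blue) in a 2 x 2 square on the white controller board (170 x 170 x 12 mm, fixed to the table); which button is at which corner varies. Value = how far it is pressed, m: 0 up, 0.006 fully down. A spring resists, 4 N when fully down, and lifts it again when let go. Press with no more than 40 N.
- button_green_top (a point): Centre of the top face of the green button (round cap, 30 mm across; neighbouring buttons 68 mm away centre to centre). z points up, pressed straight down.
- button_red (a joint): Red push button of a controller-board module; value = how far it is pressed, m: 0 up, 0.006 fully down. It springs back when let go. Must be left alone.
- button_yellow (a joint): Yellow push button of a controller-board module; value = how far it is pressed, m: 0 up, 0.006 fully down. It springs back when let go. Must be left alone.
- button_blue (a joint): Blue push button of a controller-board module; value = how far it is pressed, m: 0 up, 0.006 fully down. It springs back when let go. Must be left alone.
- car: Loose red robot car on four black wheels, 0.68 to 1.1 kg, about 215 mm long, 148 mm wide over the wheels, 63 mm high. Origin on the table under the middle of the front axle; x points from the front to the rear of the car, y across it towards the yellow pad's side, z up. Its front faces roughly towards the robot. Its wheels do not roll; it slides when pushed with more than about 5 N.
- bumper_yellow (a joint): Yellow bumper pad at the front of the car: an upright plate 56 mm wide, 40 mm high (15 to 55 mm above the table), 6 mm thick, that slides straight into the car. Value = how far it is pushed in, m: 0 out, 0.010 stop. A light spring resists (0.9 N at 0, 2.4 N at the stop) and pushes it out again.
- bumper_yellow_face (a point): Centre of the yellow pad's front face, 35 mm above the table, 82 mm ahead of the car's origin and 40 mm to its +y side. Axes as the car's: x is the direction in which the pad is pushed in; it moves in with the pad. The nearest other part of the car behind the pad is its aluminium beam, 24 mm behind the pad; the wheels start 52 mm behind the face.
- bumper_blue (a joint): Blue bumper pad, like the yellow one, on the other half of the car's front (its -y side), 24 mm of gap between them. Value = how far it is pushed in, m. Must be left alone.
- motor: Loose yellow gear motor lying on the table, 64 x 22 x 19 mm with a 20 mm metal can at one end. Origin under its centre. Bystander.
- wheel: Loose spare black wheel with a yellow hub lying flat, 64 mm across, 25 mm high. Origin under its centre. Bystander.
- screwdriver: Loose screwdriver lying on the table, 180 mm long. Origin at its underside. Bystander.
- cup: Drink cup with lid, 90 mm across, 141 mm high, its straw reaching 203 mm. Origin under its centre. Bystander.

How it is judged:
On the way, in this order (a step that is already met when the one before it is completed fails the run):
1. the green button is pressed all the way down while the yellow pad is out (value of joint button_green above 0.0045 m and value of joint bumper_yellow below 0.002 m), for 0.05 s.
2. the green button is let go and back up (value of joint button_green below 0.0015 m), for 0.05 s.
3. the yellow bumper pad is pushed in by the fingers more than half its travel (value of joint bumper_yellow above 0.005 m and contact force between the fingers and car above 0.3 N), for 0.05 s.
At the end, for the whole second after the job is handed in: All buttons up and both bumper pads out (within 1.5 mm), the car at rest within 20 mm of where it stood, the motor, wheel, screwdriver and cup within 15 mm of where they stood (value of joint each of button_green, bumper_yellow, bumper_blue, button_red, button_yellow, button_blue below 0.0015 m and distance of car from where it was at the start of the episode below 0.02 m and linear speed of car below 0.01 m/s and distance of each of motor, wheel, screwdriver, cup from where it was at the start of the episode below 0.015 m); the robot touches nothing.
It fails at once if another button is pressed (more than 2 mm) (value of joint any of button_red, button_yellow, button_blue above 0.002 m).
It fails at once if the blue bumper pad is pushed in (more than 3 mm) (value of joint bumper_blue above 0.003 m).
It fails at once if the car is shoved more than 20 mm, lifted more than 10 mm or tipped (distance of car from where it was at the start of the episode above 0.02 m or height (world z) of car above 0.01 m or angle between car's own z axis and vertical above 0.15 rad).
It fails at once if the green button is pressed with more than 40 N (contact force between anything else and button_green above 40 N).
It fails at once if a bystander is moved more than 15 mm or lifted (distance of any of motor, wheel, screwdriver, cup from where it was at the start of the episode above 0.015 m).
It also fails if it takes over 54 s, if anything falls off the work surface, if the arm or the gripper's body presses on something with over 40 N, if the wrist force passes 120 N, or if a joint passes its speed limit or range.

## Working session

There is one attempt and no reset: what is moved stays moved. The work goes in short steps, Python scripts to look and compute and a tool call to move; the robot and the scene stay as the last step left them, time stands still between calls to the robot, and variables do not carry over. Pictures are saved under pics/ and viewed, at most 10 in all, crops included, and the job is handed in when it is done.

Besides the shell and the picture viewer there is one more tool, called after "Call:" as name(argument=value, ...), one argument or row to a line, values as JSON. move_arm: Moves the arm, as the interface text tells. Its arguments: {"type":"object","properties":{"increments":{"type":"string"},"squeeze":{"type":"number"}},"required":["increments"]}

```bash
mkdir -p pics; cat > h.py <<'E'
import numpy as np, cv2
from rig import env
def cam(n):
    c=env.calibration(n)
    if 'mount' in c:
        s=env.read_state(); T=np.eye(4); T[:3,:3]=s['ee_rot']; T[:3,3]=s['tcp_pos']; M=T@np.array(c['mount'])
        return c,M[:3,:3],M[:3,3]
    return c,np.array(c['attitude']),np.array(c['origin'])
def ray(k,px):
    c,R,o=k
    return R@np.array([(px[0]-c['cx'])/c['fx'],(px[1]-c['cy'])/c['fy'],1.]),o
def atz(k,px,z):
    d,o=ray(k,px); return o+d*(z-o[2])/d[2]
def cloud(k,mask,D):
    c,R,o=k; v,u=np.nonzero(mask&(D>0)); d=D[v,u]
    return np.c_[(u-c['cx'])/c['fx']*d,(v-c['cy'])/c['fy']*d,d]@R.T+o
E
python3 - <<'E'
from h import *
np.set_printoptions(precision=4,suppress=True)
for n in ['top','scene']:
    k=cam(n); I,D=env.grab_frame(n); cv2.imwrite(f'pics/{n}0.png',I[:,:,::-1])
    print(n,k[2])
    for t in ['button_green_top','bumper_yellow_face','car']:
        for r in env.landmark_of(n,t)[:2]:
            z={'button_green_top':.02,'bumper_yellow_face':.035,'car':0}[t]
            print(t,r['p'],r['pixel'],atz(k,r['pixel'],z))
    for t in ['button_green','bumper_yellow','bumper_blue','cup','motor','wheel','screwdriver']:
        for r in env.regions_of(n,t)[:1]:
            P=cloud(k,r['mask'],D); print(t,r['p'],r['pixel'],np.median(P,0),np.percentile(P,3,0),np.percentile(P,97,0))
E
```

```text
top [0.3375 0.0111 1.486 ]
button_green_top 0.41 [249.3, 192.6] [0.5689 0.198  0.02  ]
bumper_yellow_face 0.61 [390.2, 234.6] [ 0.4247 -0.2379  0.035 ]
car 0.84 [402.4, 210.0] [ 0.5042 -0.2866  0.    ]
bumper_yellow 0.58 [390.2, 234.0] [ 0.4353 -0.2428  0.0377] [ 0.4269 -0.2575 -0.0015] [ 0.451  -0.2156  0.0562]
bumper_blue 0.64 [222.8, 209.4] [0.5171 0.2754 0.0326] [0.5051 0.2655 0.0274] [0.5295 0.2878 0.0391]
cup 0.63 [151.4, 207.2] [0.518  0.473  0.1388] [0.4842 0.4438 0.0218] [0.559  0.5201 0.1454]
motor 0.68 [316.2, 175.9] [ 0.6184 -0.007   0.0164] [ 0.5789 -0.0202 -0.0032] [0.6576 0.008  0.022 ]
wheel 0.59 [315.5, 207.2] [ 0.5107 -0.0105  0.0231] [ 0.4829 -0.0388  0.0068] [0.5381 0.0175 0.0293]
screwdriver 0.55 [460.5, 209.2] [ 0.5062 -0.4631  0.022 ] [ 0.466  -0.4772  0.011 ] [ 0.5503 -0.453   0.0288]
scene [1.2593 0.4089 0.7214]
button_green_top 0.64 [322.5, 211.1] [ 0.5293 -0.0026  0.02  ]
button_green_top 0.52 [383.8, 242.6] [0.5567 0.1882 0.02  ]
bumper_yellow_face 0.53 [270.6, 167.7] [ 0.4479 -0.2315  0.035 ]
car 0.59 [246.1, 182.7] [ 0.5109 -0.2801  0.    ]
car 0.23 [270.1, 168.9] [ 0.4129 -0.2615  0.    ]
button_green 0.5 [382.0, 247.6] [0.582  0.1976 0.033 ] [0.567  0.1875 0.0276] [0.5906 0.2094 0.0358]
bumper_yellow 0.51 [267.6, 164.5] [ 0.4376 -0.2328  0.0382] [ 0.4327 -0.2626  0.0161] [ 0.4573 -0.2109  0.0544]
bumper_blue 0.43 [251.8, 156.9] [ 0.4304 -0.3173  0.0434] [ 0.4252 -0.3427  0.0323] [ 0.437  -0.29    0.0561]
cup 0.86 [519.6, 259.2] [0.5525 0.4811 0.12  ] [0.4949 0.4459 0.0083] [0.5673 0.5192 0.1438]
motor 0.49 [304.9, 232.7] [ 0.625 -0.003  0.017] [ 0.5855 -0.018   0.0057] [0.6634 0.0063 0.02  ]
wheel 0.58 [322.4, 205.6] [ 0.5241 -0.0053  0.0228] [ 0.4862 -0.0369  0.0022] [0.5455 0.0209 0.0261]
screwdriver 0.63 [195.7, 164.5] [ 0.5324 -0.4588  0.0185] [ 0.4787 -0.4733  0.0049] [ 0.6054 -0.4503  0.0261]
```

View pics/top0.png

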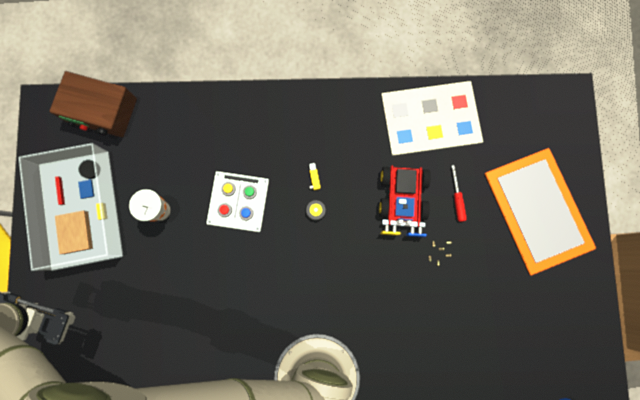

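View pics/scene0.png

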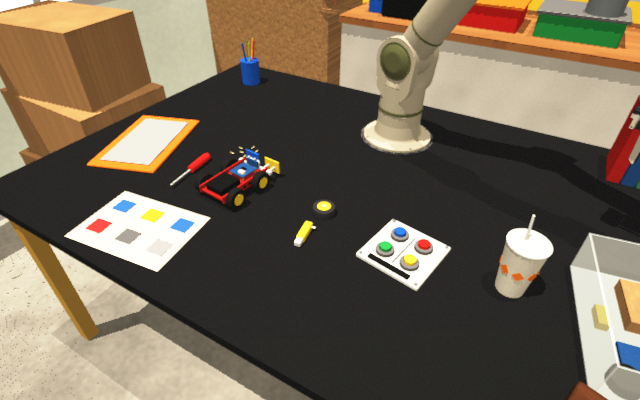

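The top view shows the green button at (250,192) and the yellow pad at (390,233). The cup is at (150,206), clear of a path that runs along y first. The scene view agrees: green button at (384,247), yellow pad at (270,165).

```bash
python3 - <<'E'
from h import *
np.set_printoptions(precision=4,suppress=True)
s=env.read_state(); print(s['time_s'],s['tcp_pos'],s['ee_rot'],s['gripper_width']); print(env.calibration('wrist'))
E
```

```text
1.1 [0.2348 0.6859 0.2376] [[-0.9461  0.3238  0.    ]
 [ 0.3238  0.9461 -0.    ]
 [-0.     -0.     -1.    ]] 0.09322792786759629
{'fx': 344.0970642540932, 'fy': 344.0970642540932, 'cx': 313.91699136016547, 'cy': 201.46816123982876, 'mount': array([[-0.0004, -0.9616, -0.2743,  0.0766],
       [ 1.    , -0.0003, -0.0003,  0.0005],
       [ 0.0002, -0.2743,  0.9616, -0.1462],
       [ 0.    ,  0.    ,  0.    ,  1.    ]])}
```

Call:
move_arm(
  increments="0 -2 1 0 0 0 0; 0 -4 1 0 0 0 0; 1 -6 1 0 0 0 0; 2 -8 1 0 0 0 0; 3 -10 1 0 0 0 0; 4 -12 1 0 0 0 0; 6 -14 1 0 0 0 0; 8 -16 1 0 0 0 0; 10 -18 0 0 0 0 0; 12 -19.5 0 0 0 0 0",
)

```text
time_s: 2.1
tcp_pos: [0.4599, 0.2657, 0.2487]
ee_rot: [[-0.946, 0.324, 0.001], [0.324, 0.946, 0.001], [-0.0, 0.001, -1.0]]
force: [0.5, 0.0, -0.2]
gripper_width: 0.0174
grasp_force: 0.0
```

Call:
move_arm(
  increments="0 0 -1 0 0 1.3 0; 0 0 -2 0 0 2.5 0; 0 0 -2.5 0 0 3.15 0; 0 0 -2.5 0 0 3.15 0; 0 0 -2.5 0 0 3.15 0; 0 0 -2.5 0 0 3.15 0",
)

```text
time_s: 2.7
tcp_pos: [0.4594, 0.2677, 0.1869]
ee_rot: [[-1.0, 0.001, 0.001], [0.001, 1.0, 0.001], [-0.001, 0.001, -1.0]]
force: [-0.5, -0.2, 0.3]
gripper_width: 0.0008
grasp_force: 0.0
```

```bash
python3 - <<'E'
from h import *
np.set_printoptions(precision=4,suppress=True)
k=cam('wrist'); I,D=env.grab_frame('wrist'); cv2.imwrite('pics/w1.png',I[:,:,::-1])
s=env.read_state(); print(s['time_s'],s['tcp_pos'],s['ee_rot'],s['gripper_width'])
h=cv2.cvtColor(I,cv2.COLOR_RGB2HSV)
m=(h[...,0]>45)&(h[...,0]<85)&(h[...,1]>120)&(h[...,2]>60)
n,L,st,ce=cv2.connectedComponentsWithStats(m.astype('uint8'))
for i in range(1,n):
    if st[i,4]>50:
        P=cloud(k,L==i,D); z=np.percentile(P[:,2],90); Q=P[P[:,2]>z-.004]; print(st[i],ce[i],z,(Q.min(0)+Q.max(0))/2,Q.max(0)-Q.min(0),atz(k,ce[i],z))
for r in env.landmark_of('wrist','button_green_top')[:2]: print(r, atz(k,r['pixel'],.033))
E
```

```text
2.75 [0.4594 0.2678 0.187 ] [[-1.      0.001   0.0014]
 [ 0.001   1.      0.0009]
 [-0.0014  0.0009 -1.    ]] 0.00039144819871301704
```

View pics/w1.png

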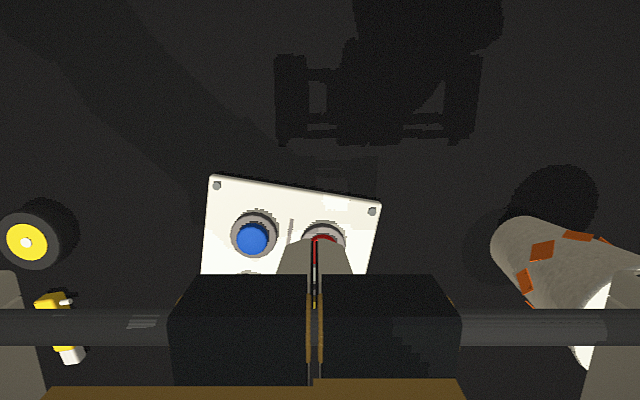

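The wrist view has image up = world −x. The blue button is at (252,240), the red one is behind the fingers at (322,243), and green is hidden by the gripper. I'll move past it in +x so the camera can see it.

Call:
move_arm(
  increments="1.5 -1 0.5 0 0 0 0; 3 -2 0.5 0 0 0 0; 4.5 -2.7 0.5 0 0 0 0; 6 -2.7 0.5 0 0 0 0; 7.2 -2.7 0.5 0 0 0 0; 7.2 -2.7 0.5 0 0 0 0; 7.2 -2.7 0.5 0 0 0 0; 7.2 -2.7 0.5 0 0 0 0",
)

```text
time_s: 3.6
tcp_pos: [0.6379, 0.2002, 0.1987]
ee_rot: [[-1.0, -0.001, -0.001], [-0.001, 1.0, -0.0], [0.001, -0.0, -1.0]]
force: [-0.2, 0.6, 0.2]
gripper_width: 0.0005
grasp_force: 0.0
```

```bash
cat > g.py <<'E'
from h import *
np.set_printoptions(precision=4,suppress=True)
k=cam('wrist'); I,D=env.grab_frame('wrist'); cv2.imwrite('pics/w2.png',I[:,:,::-1])
s=env.read_state(); print(s['time_s'],s['tcp_pos'],s['ee_rot'],s['gripper_width'])
h=cv2.cvtColor(I,cv2.COLOR_RGB2HSV)
m=(h[...,0]>45)&(h[...,0]<85)&(h[...,1]>120)&(h[...,2]>60)
n,L,st,ce=cv2.connectedComponentsWithStats(m.astype('uint8'))
for i in range(1,n):
    if st[i,4]>50:
        P=cloud(k,L==i,D); z=np.percentile(P[:,2],90); Q=P[P[:,2]>z-.004]; print(st[i],ce[i],z,(Q.min(0)+Q.max(0))/2,Q.max(0)-Q.min(0),atz(k,ce[i],z))
for r in env.landmark_of('wrist','button_green_top')[:2]: print(r, atz(k,r['pixel'],.033))
E
python3 g.py
```

```text
3.65 [0.6378 0.2003 0.1988] [[-1.     -0.0009 -0.0005]
 [-0.0009  1.      0.    ]
 [ 0.0005  0.     -1.    ]] 0.0001544281539817164
[294 102  33  34 848] [310.3325 118.1167] 0.03406193458253257 [0.5745 0.1973 0.0328] [0.0285 0.0284 0.0048] [0.5738 0.1976 0.0341]
{'pixel': [308.4, 116.5], 'p': 0.73} [0.5725 0.1959 0.033 ]
```

View pics/w2.png

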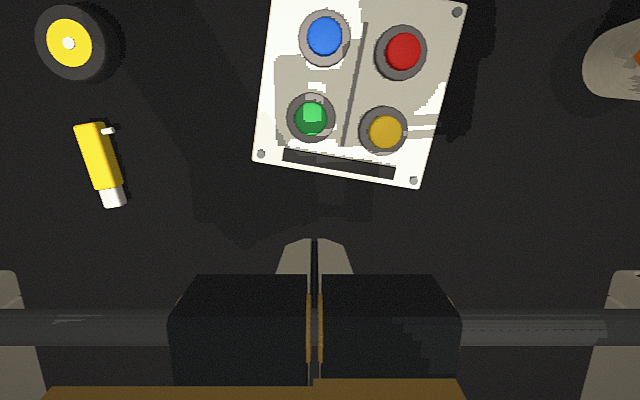

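Green button top is at (0.574, 0.1975, 0.034), pixel (310,118). Moving above it, then down.

Call:
move_arm(
  increments="-1.3 -0.05 0 0 0 0 0; -2.55 -0.1 0 0 0 0 0; -2.55 -0.1 -1.5 0 0 0 0; -2.55 -0.1 -3 0 0 0 0; -2.55 -0.1 -4.5 0 0 0 0; -2.55 -0.1 -5.2 0 0 0 0; -2.55 -0.1 -5.4 0 0 0 0; -2.55 -0.1 -5.4 0 0 0 0; -2.55 -0.1 -5.4 0 0 0 0",
)

```text
time_s: 4.6
tcp_pos: [0.5757, 0.1977, 0.0647]
ee_rot: [[-1.0, -0.0, 0.001], [-0.0, 1.0, 0.001], [-0.001, 0.001, -1.0]]
force: [-0.3, -0.2, 0.4]
gripper_width: 0.0
grasp_force: 0.0
```

Call:
move_arm(
  increments="0 0 -0.2 0 0 0 0; 0 0 -0.4 0 0 0 0; 0 0 -0.5 0 0 0 0; 0 0 -0.55 0 0 0 0; 0 0 -0.6 0 0 0 0; 0 0 -0.6 0 0 0 0; 0 0 -0.6 0 0 0 0",
)

```text
time_s: 5.3
tcp_pos: [0.5756, 0.1975, 0.0487]
ee_rot: [[-1.0, -0.0, 0.001], [-0.0, 1.0, 0.0], [-0.001, 0.0, -1.0]]
force: [1.1, -0.3, 3.8]
gripper_width: 0.0003
grasp_force: 1.6
```

Call:
move_arm(
  increments="0 0 -0.04 0 0 0 0; 0 0 -0.08 0 0 0 0; 0 0 -0.08 0 0 0 0; 0 0 -0.08 0 0 0 0",
)

```text
time_s: 5.7
tcp_pos: [0.5756, 0.1975, 0.0473]
ee_rot: [[-1.0, -0.0, 0.001], [-0.0, 1.0, 0.0], [-0.001, 0.0, -1.0]]
force: [-0.2, 0.1, 11.6]
gripper_width: 0.0004
grasp_force: 5.5
```

Bottomed out: 11.6 N against a 4 N spring. Releasing and heading for the car.

Call:
move_arm(
  increments="0 0 0.3 0 0 0 0; 0 0 1 0 0 0 0; 0 0 2.5 0 0 0 0; 0 0 4.5 0 0 0 0; 0 -1.5 6.2 0 0 0 0; 0 -3.5 6.6 0 0 0 0; 0 -5.5 6.6 0 0 0 0; 0 -7.5 6.6 0 0 0 0; -1 -9.5 6.6 0 0 0 0; -1 -9.5 6.6 0 0 0 0",
)

```text
time_s: 6.7
tcp_pos: [0.5471, -0.0462, 0.2112]
ee_rot: [[-1.0, 0.007, -0.003], [0.007, 1.0, -0.002], [0.003, -0.002, -1.0]]
force: [-0.2, 0.1, 0.9]
gripper_width: 0.0008
grasp_force: 0.0
```

Call:
move_arm(
  increments="-0.5 -2 0 0 0 0 0; -1 -4 0 0 0 0 0; -2 -6 0 0 0 0 0; -2.4 -8.1 0 0 0 0 0; -2.4 -8.1 0 0 0 0 0; -2.4 -8.1 0 0 0 0 0; -2.4 -8.1 0 0 0 0 0; -2.4 -8.1 0 0 0 0 0",
)

```text
time_s: 7.5
tcp_pos: [0.491, -0.2403, 0.2114]
ee_rot: [[-1.0, -0.003, -0.0], [-0.003, 1.0, 0.001], [0.0, 0.001, -1.0]]
force: [-0.6, -0.4, -0.1]
gripper_width: 0.0006
grasp_force: 0.0
```

```bash
cat > c.py <<'E'
from h import *
np.set_printoptions(precision=4,suppress=True)
k=cam('wrist'); I,D=env.grab_frame('wrist'); cv2.imwrite('pics/w3.png',I[:,:,::-1])
s=env.read_state(); print(s['time_s'],s['tcp_pos'],s['ee_rot'],s['force'])
h=cv2.cvtColor(I,cv2.COLOR_RGB2HSV)
for nm,a,b in [('y',20,33),('b',98,125)]:
    m=(h[...,0]>a)&(h[...,0]<b)&(h[...,1]>120)&(h[...,2]>60)
    n,L,st,ce=cv2.connectedComponentsWithStats(m.astype('uint8'))
    for i in range(1,n):
        if st[i,4]>100:
            P=cloud(k,L==i,D); Q=P[(P[:,2]>.045)&(P[:,2]<.06)]; print(nm,st[i],ce[i],np.median(P,0),np.percentile(P,2,0),np.percentile(P,98,0))
            if len(Q)>20:
                r=cv2.minAreaRect((Q[:,:2]*1000).astype('float32')); print('  rect mm',r)
for t in ['bumper_yellow_face','car']:
    for r in env.landmark_of('wrist',t)[:2]: print(t,r, atz(k,r['pixel'],.035 if 'b' in t else 0))
E
python3 c.py
```

```text
7.55 [ 0.491  -0.2404  0.2114] [[-1.     -0.0033 -0.0001]
 [-0.0033  1.      0.0008]
 [ 0.0001  0.0008 -1.    ]] [-0.8057 -0.4678 -0.7567]
y [284 116  65  15 554] [315.9477 123.148 ] [ 0.4309 -0.2379  0.0534] [ 0.4268 -0.2647 -0.0011] [ 0.4366 -0.2112  0.0552]
  rect mm ((431.8505859375, -238.30455017089844), (55.03298568725586, 6.028995037078857), 84.63069915771484)
y [522 186  40  36 986] [541.9037 203.715 ] [ 0.5115 -0.0092  0.0241] [ 0.4949 -0.0271  0.0225] [0.5289 0.0086 0.0256]
y [  0 238  34  56 589] [ 12.961  268.0492] [ 0.5905 -0.5743  0.009 ] [ 0.5618 -0.5869  0.0072] [ 0.6205 -0.5614  0.0106]
y [ 503  255   29   54 1405] [516.9559 282.3594] [ 0.6051 -0.0151  0.0173] [ 0.5787 -0.0252 -0.0009] [0.6368 0.0123 0.0193]
y [161 372  14  15 174] [167.8908 379.    ] [ 0.7472 -0.423   0.001 ] [ 0.4681 -0.4306 -0.0004] [ 0.7594 -0.2685  0.3017]
b [191 108  72  14 369] [232.0678 113.7154] [ 0.4233 -0.31    0.0525] [ 0.4194 -0.3445 -0.0006] [ 0.4294 -0.2903  0.055 ]
  rect mm ((424.3744201660156, -317.67572021484375), (55.16897201538086, 6.006304740905762), 84.6375961303711)
b [240 164  53  12 309] [266.0097 169.4919] [ 0.4704 -0.282   0.0618] [ 0.4672 -0.303   0.0442] [ 0.4739 -0.2596  0.0634]
  rect mm ((469.0910339355469, -281.09893798828125), (44.35222244262695, 3.3898282051086426), 80.58198547363281)
b [ 235  178   62   64 2836] [263.9252 206.5931] [ 0.5055 -0.2891  0.0482] [ 0.4831 -0.3124  0.0466] [ 0.5395 -0.2583  0.0496]
  rect mm ((511.91339111328125, -285.68023681640625), (55.044124603271484, 58.76873779296875), 84.67293548583984)
bumper_yellow_face {'pixel': [313.2, 118.7], 'p': 0.57} [ 0.4281 -0.2404  0.035 ]
car {'pixel': [272.8, 192.6], 'p': 0.89} [ 0.5068 -0.2836  0.    ]
```

View pics/w3.png

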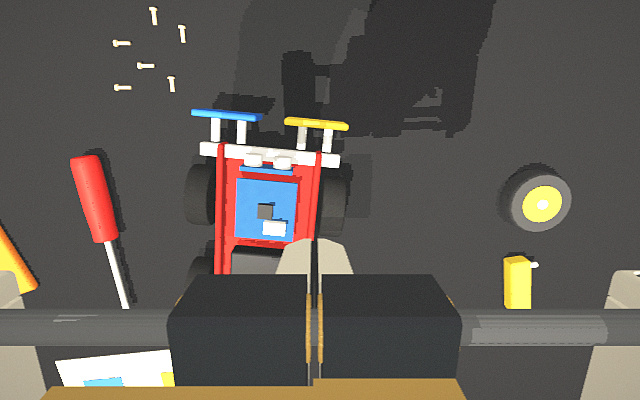

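The car is yawed about −5.4° and the yellow pad, at (316,123), has its front-face centre at (0.429, −0.238). I'll back off in front of it, turn −5.4° and descend.

Call:
move_arm(
  increments="-1.5 0.1 0 0 0 -0.5 0; -3 0.2 0 0 0 -0.9 0; -4.05 0.2 0 0 0 -0.9 0; -4.05 0.2 -1 0 0 -0.9 0; -4.05 0.2 -2.5 0 0 -0.9 0; -4.05 0.2 -4 0 0 -0.9 0; -4.05 0.2 -5.5 0 0 -0.9 0; -4.05 0.2 -6.7 0 0 -0.9 0; -4.05 0.2 -6.7 0 0 -0.9 0; -4.05 0.2 -6.7 0 0 -0.9 0",
)

```text
time_s: 8.65
tcp_pos: [0.389, -0.237, 0.0441]
ee_rot: [[-0.996, 0.093, -0.001], [0.093, 0.996, 0.001], [0.002, 0.001, -1.0]]
force: [-0.2, 0.6, 1.3]
gripper_width: 0.0005
grasp_force: 0.0
```

Call:
move_arm(
  increments="0 0 0 0 0 0 0; 0 0 0 0 0 0 0; 0 0 0 0 0 0 0",
)

```text
time_s: 8.95
tcp_pos: [0.3896, -0.2379, 0.0453]
ee_rot: [[-0.996, 0.094, 0.002], [0.094, 0.996, -0.001], [-0.002, -0.001, -1.0]]
force: [-0.5, 0.2, 0.3]
gripper_width: 0.0007
grasp_force: 0.0
```

Call:
move_arm(
  increments="0.4 0 0 0 0 0 0; 0.8 0 0 0 0 0 0; 1 0 0 0 0 0 0; 1.1 0 0 0 0 0 0; 1.1 0 0 0 0 0 0; 1.1 0 0 0 0 0 0",
)

```text
time_s: 9.55
tcp_pos: [0.4162, -0.2375, 0.0439]
ee_rot: [[-0.996, 0.094, -0.001], [0.094, 0.996, 0.0], [0.001, 0.0, -1.0]]
force: [-0.4, -0.7, 0.6]
gripper_width: 0.0004
grasp_force: 0.0
```

Call:
move_arm(
  increments="0.04 0 0 0 0 0 0; 0.08 0 0 0 0 0 0; 0.12 0 0 0 0 0 0; 0.16 0 0 0 0 0 0; 0.2 0 0 0 0 0 0; 0.2 0 0 0 0 0 0",
)

```text
time_s: 10.15
tcp_pos: [0.4214, -0.2377, 0.044]
ee_rot: [[-0.996, 0.094, -0.0], [0.094, 0.996, -0.0], [0.0, -0.0, -1.0]]
force: [-1.5, -0.7, 0.6]
gripper_width: 0.0005
grasp_force: 0.6
```

```bash
cat > f.py <<'E'
from h import *
np.set_printoptions(precision=4,suppress=True)
F=[]
for i in range(8):
    I,D=env.grab_frame('scene'); s=env.read_state(); F.append(s['force'])
print(s['time_s'],s['tcp_pos'],np.mean(F,0),np.std(F,0))
E
python3 f.py
```

```text
10.55 [ 0.4215 -0.2376  0.044 ] [-1.1683 -1.032   0.3564] [0.425  0.4479 0.5604]
```

Contact is at about x = 0.42, as expected. Pushing a further 6 mm along the car's axis.

Call:
move_arm(
  increments="0.06 -0.01 0 0 0 0 0; 0.12 -0.01 0 0 0 0 0; 0.18 -0.02 0 0 0 0 0; 0.24 -0.02 0 0 0 0 0; 0.24 -0.02 0 0 0 0 0; 0.24 -0.02 0 0 0 0 0",
)

```text
time_s: 11.15
tcp_pos: [0.4274, -0.2381, 0.044]
ee_rot: [[-0.996, 0.094, -0.0], [0.094, 0.996, 0.0], [0.0, -0.0, -1.0]]
force: [-2.0, -0.5, 0.4]
gripper_width: 0.0007
grasp_force: 1.0
```

```bash
python3 f.py
```

```text
11.55 [ 0.4275 -0.2381  0.044 ] [-2.0916 -1.2115  0.0802] [0.3047 0.4653 0.465 ]
```

Call:
move_arm(
  increments="0.04 0 0 0 0 0 0; 0.06 0 0 0 0 0 0; 0.06 0 0 0 0 0 0; 0.06 0 0 0 0 0 0",
)

```text
time_s: 11.95
tcp_pos: [0.429, -0.2382, 0.044]
ee_rot: [[-0.996, 0.094, 0.0], [0.094, 0.996, -0.0], [-0.0, -0.0, -1.0]]
force: [-2.0, -1.0, -0.5]
gripper_width: 0.0005
grasp_force: 1.1
```

```bash
python3 f.py
```

```text
12.35 [ 0.429  -0.2382  0.044 ] [-2.6027 -1.0219  0.0604] [0.4245 0.5172 0.3679]
```

Force and geometry both put the pad about 8 mm in. Withdrawing, then checking that the car did not move.

Call:
move_arm(
  increments="-0.2 0.02 0 0 0 0 0; -0.5 0.05 0 0 0 0 0; -1 0.1 0 0 0 0 0; -1.4 0.1 0 0 0 0 0; -1.5 0.1 0.5 0 0 0 0; -1.5 0.1 2 0 0 0 0; -1.5 0.1 4 0 0 0 0; -1.5 0.1 6 0 0 0 0; -1.5 0.1 7 0 0 0 0; -1.5 0.1 7 0 0 0 0",
)

```text
time_s: 13.35
tcp_pos: [0.3928, -0.2364, 0.2234]
ee_rot: [[-0.996, 0.094, 0.007], [0.094, 0.996, -0.003], [-0.007, -0.003, -1.0]]
force: [-1.5, 0.2, -0.9]
gripper_width: 0.0005
grasp_force: 0.0
```

Call:
move_arm(
  increments="1 0 0 0 0 0 0; 2.4 0 0 0 0 0 0; 3.9 0 0 0 0 0 0; 3.9 0 0 0 0 0 0; 3.9 0 0 0 0 0 0",
)

```text
time_s: 13.85
tcp_pos: [0.4886, -0.2352, 0.2182]
ee_rot: [[-0.996, 0.093, -0.002], [0.093, 0.996, 0.001], [0.002, 0.0, -1.0]]
force: [-0.2, -0.7, 0.1]
gripper_width: 0.0004
grasp_force: 0.0
```

```bash
sed -i s/w3.png/w4.png/ c.py; python3 c.py | grep -A1 -E '^(\[|[0-9]|y|b)' | head -14
```

```text
13.9 [ 0.4877 -0.2354  0.2183] [[-0.9956  0.094  -0.0021]
 [ 0.094   0.9956  0.0006]
--
y [273 122  64   9 499] [303.7395 125.7555] [ 0.4306 -0.2387  0.0533] [ 0.4268 -0.2644  0.0008] [ 0.4361 -0.2108  0.0553]
  rect mm ((431.5364074707031, -238.026123046875), (54.98235321044922, 5.336609840393066), 84.63262176513672)
y [506 237  27  58 581] [514.5508 259.7745] [ 0.5974 -0.0199  0.0116] [ 0.5782 -0.0256 -0.0009] [ 0.6402 -0.0066  0.0179]
y [  0 244  51  65 925] [ 22.2076 282.6638] [ 0.5823 -0.5808  0.0089] [ 0.536  -0.5961  0.0068] [ 0.6118 -0.5631  0.0106]
b [185 122  68   9 251] [226.3028 123.9203] [ 0.4226 -0.3073  0.0376] [ 0.4192 -0.3419  0.0001] [ 0.4293 -0.29    0.0542]
  rect mm ((421.6963806152344, -316.30657958984375), (53.549015045166016, 5.101450443267822), 78.98600006103516)
b [235 171  52   8 205] [260.4878 175.1951] [ 0.4696 -0.2814  0.0617] [ 0.4672 -0.3026  0.0424] [ 0.4728 -0.2592  0.0634]
  rect mm ((469.06060791015625, -281.13836669921875), (44.53134536743164, 2.6417698860168457), 81.25629425048828)
b [ 235  188   58   56 2445] [262.5759 212.1902] [ 0.5059 -0.2891  0.0481] [ 0.4842 -0.3115  0.0467] [ 0.5387 -0.2588  0.0497]
  rect mm ((512.3103637695312, -285.1853942871094), (54.2278938293457, 57.00983810424805), 84.51232147216797)
bumper_yellow_face {'pixel': [304.3, 122.0], 'p': 0.63} [ 0.4281 -0.2379  0.035 ]
```

The car and pad are back where they were, within 0.5 mm. The tool is clear at z ≈ 0.22.

```bash
python3 -c "
from rig import env
print(env.close_job())"
```

```text
the job is handed in; nothing more can be done
None
```

I pressed the green button fully down and released it, then pushed the yellow bumper pad in about 8 mm and let it spring back. The car stayed within about 0.5 mm of its start, the arm is clear of everything, and the job is handed in; no verdict was returned.

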